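# Bolt the sample unit's cover

### The job

Lock the clear cover of the sample unit. With one fingertip press the long spring catch plate fully down and keep it down while the other fingertip pushes the bolt by its knob all the way home into the keeper; then let the catch spring up again behind it and move clear. Leave the cups, jar and other things around it where they are.

Things in the scene. Friction and masses are not known exactly. Their poses are not given: they have to be found in the camera images.
- sample_unit: low white housing fixed to the bench, 260 mm (x) by 320 mm (y), deck 60 mm up. Origin: centre of underside, z up. On the deck from its -x (robot) side: catch plate, bolt, clear-topped cover (x +22 to +122 mm, 42 mm above deck). Bridges 21 mm high span the bolt bar at y -66 and +94 (guides) and -116 mm (keeper)
- catch_top (a point): centre of the top of the spring catch, a flat dark steel plate 28 mm wide (unit's x), 120 mm long (unit's y), top 34 mm above the deck when up, centred at x -90, y +25 mm of the unit; moves down with it. It can be pressed anywhere along its length without tilting, and a fingertip can slide along it. Axes as the unit's
- safety_catch (a joint): how far the catch plate is pressed straight down, m: 0 up, 0.008 on its stop. Spring: about 3 N to start, 7 N on the stop; springs up when let go. Its pawl stands between three teeth on the bolt and blocks it unless the plate is at least 0.005 down; if let up half-way it stops the bolt at the next tooth
- bolt_knob_top (a point): centre of the top of the bolt's knob, an upright steel block 30 mm wide (unit's x), 14 mm thick (unit's y), top 52 mm above the deck, on a flat bar with its top 14 mm above the deck. At x -28 mm of the unit (62 mm from the catch's middle), y +25 mm when the bolt is at 0; moves with it. To lock, push its +y face towards the unit's -y; 50 mm behind that face is free. Axes as the unit's
- cover_bolt (a joint): how far the bolt has slid towards the sample unit's -y, m: 0 drawn back, 0.045 on its end stop, fully home in the keeper. It starts between 0 and 0.004 and stays where it is left (friction about 2 N); from about 0.042 on the catch can spring up behind its last tooth
- cup_a: bystander: open steel sample cup, 40 mm across, 32 mm high, standing on the deck of the sample unit beyond the +y end of the catch plate. Leave it alone. Origin: centre of underside
- cup_b: bystander: a second such cup, standing on the deck near its -y end. Leave it alone. Origin: centre of underside
- jar: bystander: glass jar with lid, 52 mm across, 70 mm high, on the bench beside the sample unit (+y side). Leave it alone. Origin: centre of underside
- dish: bystander: white ceramic dish, 72 mm across, 16 mm high, on the bench beside the sample unit (-y side). Leave it alone. Origin: centre of underside
- bottle: bystander: white plastic bottle, 60 mm across, 130 mm high, on the bench further to the left. Leave it alone. Origin: centre of underside
- spatula: bystander: spatula with black handle, 180 mm long, lying on the bench to the right. Leave it alone
- mouse: bystander: black computer mouse, 110 x 60 x 32 mm, on the bench to the right. Leave it alone. Origin: centre of underside

How it is judged (in metres and radians):
On the way, in this order (a step that is already met when the one before it is completed fails the run):
1. the catch is pressed fully down (0.006 or more) with the bolt still drawn back (value of joint safety_catch above 0.006 m and value of joint cover_bolt below 0.007 m), for 0.1 s.
2. the bolt is home (0.042 or more) with the catch still held down (0.005 or more) (value of joint cover_bolt above 0.042 m and value of joint safety_catch above 0.005 m), for 0.1 s.
3. the catch has sprung up behind the bolt (value of joint cover_bolt above 0.0415 m and value of joint safety_catch below 0.0015 m), for 0.2 s.
At the end, for the whole second after the job is handed in: The bolt is home (within 3.5 mm of its stop), the catch is up again (within 1.5 mm) and nothing else has been moved by more than 20 mm (all of step 3 and velocity of joint cover_bolt below 0.005 m/s and distance of each of cup_a, cup_b, jar, dish, bottle, spatula, mouse from where it was at the start of the episode below 0.02 m); the robot touches nothing.
It fails at once if the catch comes up while the bolt is part-way (value of joint cover_bolt between 0.0085 and 0.039 m and value of joint safety_catch below 0.004 m).
It fails at once if a bystander is lifted, or moved by more than 20 mm (distance of any of cup_a, cup_b, jar, dish, bottle, spatula, mouse from where it was at the start of the episode above 0.02 m).
It also fails if it takes over 35 s, if anything falls off the work surface, if the arm or the gripper's body presses on something with over 40 N, if the wrist force passes 120 N, or if a joint passes its speed limit or range.

### The arm

A 6-joint arm with a two-finger parallel gripper is mounted at the origin on the work surface. World frame = base frame: x ahead of the robot, y to its left, z up, the work surface at z = 0. Lengths are in mm, angles in degrees, forces in N, time in s.
With the tool pointing down it reaches from about 375 to 925 mm from the base axis. Payload 5.7 kg.
Tool frame: the origin (TCP) lies at the very end of the fingers, on their centre line; the grasp point (between the pads) lies 19 mm behind it; y points along the fingers, z is the direction in which the jaws open and shut, and the axes are right-handed (so a half turn about y gives the same grasp; the last joint's range is limited). The gripper opens to 88 mm and grips with 3 to 60 N. Pads are 20 mm wide; open, the fingers measure 115 mm over their backs; the gripper's body (75 mm by 178 mm) begins 61 mm behind the grasp point.
Start: joints at [68.52, 20.558, 86.54, -0, 72.909, -6.595], TCP at [154.126, 579.834, 222.623] pointing down, gripper open.
Joint ranges: [-170.27, 170.27], [-57.76, 135], [12.27, 136.19], [-55.21, 235.2], [11.17, 155.16], [-170.74, 170.74]. Speed limits (degrees/s): [136.94, 136.94, 180, 180, 180, 180].

### API

Orientations are given as a 3x3 rotation matrix whose columns are the frame's x, y, z axes.
In Python, from station import read_state, grab_frame, camera_info, job_done gives the robot as it stands. The module is installed in compiled form; this text tells all that it offers.
- The arm moves only by the tool arm_command, never from a script. Its argument "deltas" is a list of rows, each a list of 5 numbers: the closure in counts, from 0 (fully open) to 255 (shut), then the shift along the tool's x, y, z in cm, then the turn about the tool's y in degrees. In form: [[claw, x, y, z, turn], ...]. A call has 1 to 8 rows; each row shifts and turns the commanded pose from where the row before left it, along the tool's axes as they then stand; what a row does not reach is not made up. A row lasts 1/12 s, in which the tool goes at most 41.7 mm and 7.16 degrees, less where a joint would pass 70% of its speed; a pose out of reach is approached as far as the arm can. A call with a gripper value outside its range is refused whole. The fingers move at their own pace and stop on an object; "newtons" is the grip in N (left out, the last holds). Time passes only in rows, so rows that do not move let the fingers close. It gives the time, the measured TCP pose, the force and the opening at its end, in the units of the state.
- read_state(): the state, without advancing time (a new reading comes with each control period).
- grab_frame(name): name is "scene" or "top" or "wrist"; returns the picture (400x640x3 uint8, red, green, blue); there is no depth.
- camera_info(name): a dict with "fx", "fy", "cx", "cy" (pixels), "rvec" (rotation vector, rad) and "tvec" (3), from world to camera coordinates, as OpenCV has them; the wrist camera has in their place "mount" (4x4, takes a point from camera to tool coordinates, whose origin is the TCP and whose axes are the tool frame's). Camera axes: x right, y down, z forward; pixel columns grow to the right and rows downward; lengths in mm; the calibration is good to about 2 mm. A picture is of the moment at which its call begins: read the wrist's pose just before it. camera_info takes no time and is no camera call.
- job_done(): hands the job in, once; it reports no verdict.
The state is a dict: "clock": time; "joint_pos": joint angles; "dq": joint speeds; "joint_torque": joint torques, N m; "tool_pos": TCP position; "orientation": TCP orientation; "wrist_force": force on the tool from outside, world axes, zero at the start; "moment": the same for the moment, N m; "grip_width": finger opening in mm.
Only numpy, scipy, OpenCV 4.12 (cv2) and the standard library are available. Lean on these libraries where they do the work, as an engineer would, in place of code of your own. Each camera call takes 0.05 s, during which the arm holds its last target.

## Working session

There is one attempt and no reset: what is moved stays moved. The work goes in short steps, Python scripts to look and compute and a tool call to move; the robot and the scene stay as the last step left them, time stands still between calls to the robot, and variables do not carry over. Pictures are saved under pics/ and viewed, and the job is handed in when it is done.

Besides the shell and the picture viewer there is one more tool, called as name(argument=value, ...) on one line, values as JSON. arm_command: Moves the arm, as the interface text tells. Its arguments: {"type":"object","properties":{"deltas":{"type":"array"},"newtons":{"type":"number"}},"required":["deltas"]}

```bash
mkdir -p pics; python3 - <<'E'
from station import *
import cv2
print(read_state())
for n in("scene","top","wrist"):
    print(n,camera_info(n)); cv2.imwrite(f"pics/{n}0.png",grab_frame(n)[:,:,::-1])
E
```

```text
{'clock': 0.0, 'joint_pos': array([ 6.85182509e+01,  2.05949799e+01,  8.65971624e+01,  1.42849464e-04,
        7.29082155e+01, -6.59394913e+00]), 'dq': array([ 0.05118404,  0.03754902, -0.0573072 , -0.05587488, -0.02179904,
       -0.03255673]), 'joint_torque': array([ 1.12224156e-03, -5.15376377e+01, -2.70720023e+01,  6.75684353e-02,
        3.51575960e-02, -1.45635581e-04]), 'tool_pos': array([153.90718366, 579.22997549, 221.85241908]), 'orientation': array([[ 9.66430555e-01, -6.43651474e-04,  2.56927166e-01],
       [-2.56927891e-01, -1.62902456e-03,  9.66429203e-01],
       [-2.03502917e-04, -9.99998466e-01, -1.73971113e-03]]), 'wrist_force': array([ 0.26363584, -0.53666246,  0.1363979 ]), 'moment': array([-0.05060511,  0.03292992, -0.01072053]), 'grip_width': 87.88505984090973}
scene {'fx': 393.3679988241643, 'fy': 393.3679988241643, 'cx': 317.61228865784983, 'cy': 200.29853020061265, 'rvec': array([ 1.05720716,  2.58062798, -0.84468835]), 'tvec': array([ 412.87194   , -254.68636487, 1555.86749269])}
top {'fx': 364.4076974753445, 'fy': 364.4076974753445, 'cx': 317.993542238408, 'cy': 202.41046838459647, 'rvec': array([ 2.19752936, -2.14685991,  0.05605285]), 'tvec': array([   6.56763934,  547.98979243, 1229.76122444])}
wrist {'fx': 343.03485891521694, 'fy': 343.03485891521694, 'cx': 320.82746265230645, 'cy': 198.67340891557933, 'mount': array([[ 4.51897903e-04,  9.57758138e-01,  2.87574591e-01,
        -7.90113006e+01],
       [ 7.06916953e-04, -2.87574854e-01,  9.57757904e-01,
        -1.61955513e+02],
       [ 9.99999648e-01, -2.29517435e-04, -8.07009938e-04,
        -2.14121836e-01],
       [ 0.00000000e+00,  0.00000000e+00,  0.00000000e+00,
         1.00000000e+00]])}
```

View pics/scene0.png

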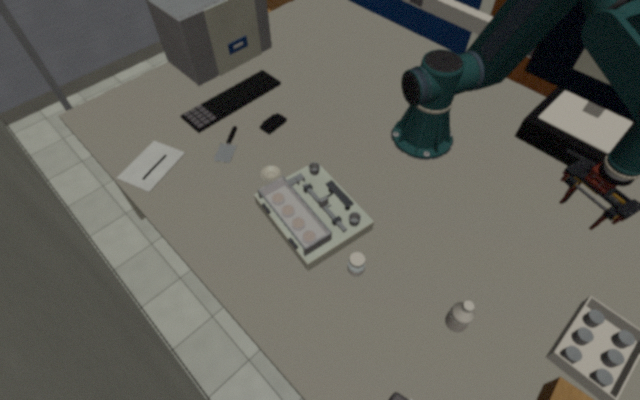

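View pics/top0.png

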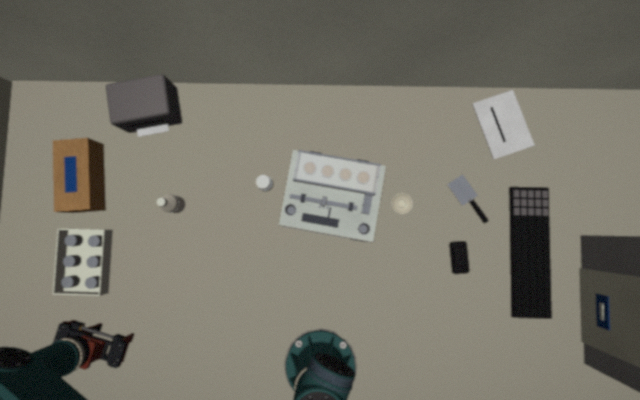

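View pics/wrist0.png

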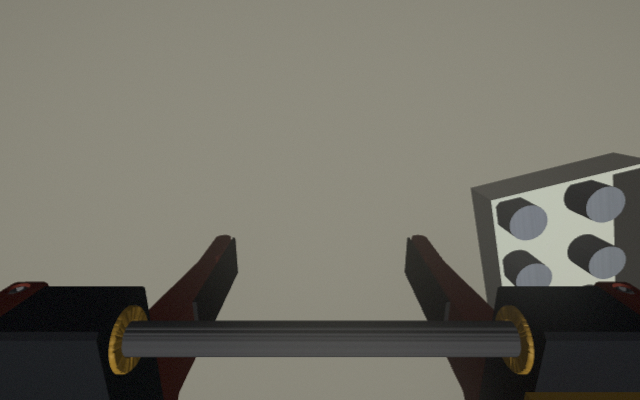

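The top view shows the unit at about (279..385, 150..242), the catch plate dark at (320,220) and the knob at (323,202). I'll measure roughly from the top view, then refine with the wrist camera.

```bash
cat > h.py <<'E'
import numpy as np, cv2
from station import *
def cam(name,st=None):
    c=camera_info(name); K=np.array([[c['fx'],0,c['cx']],[0,c['fy'],c['cy']],[0,0,1]])
    if name=='wrist':
        T=np.eye(4);T[:3,:3]=st['orientation'];T[:3,3]=st['tool_pos']
        M=T@c['mount'];return K,M[:3,:3],M[:3,3]
    R=cv2.Rodrigues(c['rvec'])[0];return K,R.T,-R.T@c['tvec']
def ray(cm,px,z):
    K,R,o=cm;d=(R@np.linalg.inv(K)@np.c_[np.atleast_2d(px),np.ones(len(np.atleast_2d(px)))].T).T
    return o+d*((z-o[2])/d[:,2])[:,None]
def proj(cm,P):
    K,R,o=cm;p=(K@R.T@(np.atleast_2d(P)-o).T).T;return p[:,:2]/p[:,2:]
E
python3 - <<'E'
from h import *
im=cv2.imread('pics/top0.png');g=cv2.cvtColor(im,6)
cm=cam('top')
m=np.zeros_like(g);m[205:235,290:350]=(g[205:235,290:350]<80)
n,l,s,c=cv2.connectedComponentsWithStats(m)
i=1+np.argmax(s[1:,4]);print(s[i],c[i])
pts=np.argwhere(l==i)[:,::-1].astype(np.float32);r=cv2.minAreaRect(pts);print(r)
b=cv2.boxPoints(r);print(ray(cm,b,94).round(1),ray(cm,c[i],94))
print(ray(cm,[[293,150],[385,162],[374,242],[279,227]],60).round())
cv2.imwrite('pics/topz.png',cv2.resize(im[140:250,250:420],None,fx=4.5,fy=4.5,interpolation=2))
E
```

```text
[303 215  34  11 212] [319.6745283  219.78773585]
((319.6216125488281, 219.770263671875), (34.03059005737305, 6.247161388397217), 9.462322235107422)
[[484.1  66.7  94. ]
 [504.   63.9  94. ]
 [488.6 -44.6  94. ]
 [468.7 -41.7  94. ]] [[486.2989536  10.8324667  94.       ]]
[[ 720.  107.   60.]
 [ 685. -202.   60.]
 [ 419. -169.   60.]
 [ 460.  146.   60.]]
```

View pics/topz.png

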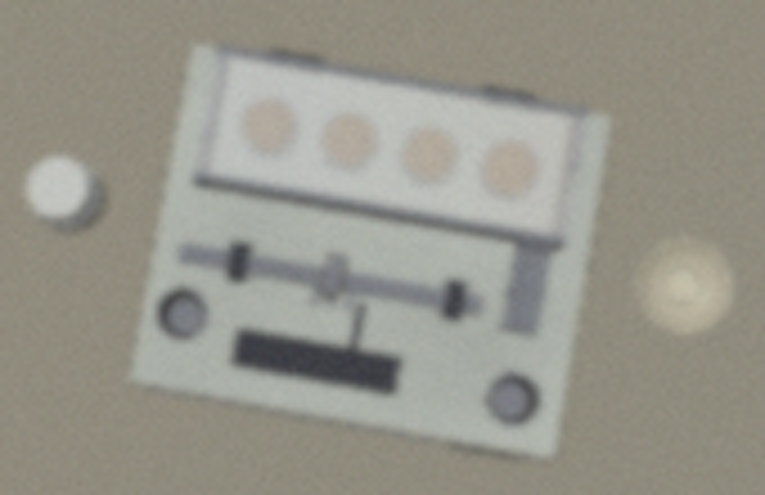

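The catch centre is at about (486, 11) and the unit's yaw is about -8°. Next I move above it.

arm_command(deltas=[[114,1.5,0,-1.3,0],[114,2.5,0,-2.2,0],[114,2.5,0,-2.2,0],[114,2.5,0,-2.2,0],[114,2.5,0,-2.2,0],[114,2.5,0,-2.2,0],[114,2.5,0,-2.2,0],[114,2.5,0,-2.2,0]], newtons=30)

```text
clock: 0.82
tool_pos: [295.2, 368.1, 222.5]
orientation: [[0.967, -0.0, 0.257], [-0.257, -0.0, 0.967], [-0.0, -1.0, -0.0]]
wrist_force: [-0.5, -0.1, 0.2]
grip_width: 48.4
```

arm_command(deltas=[[114,2.5,0,-2.2,0],[114,2.5,0,-2.2,0],[114,2.5,0,-2.2,0],[114,2.5,0,-2.2,0],[114,2.5,0,-2.2,0],[114,2.5,0,-2.2,0],[114,2.5,0,-2.2,0],[114,2.5,0,-2.2,0]])

```text
clock: 1.48
tool_pos: [443.4, 146.6, 222.6]
orientation: [[0.966, -0.0, 0.257], [-0.257, -0.0, 0.966], [-0.0, -1.0, -0.0]]
wrist_force: [-0.6, 0.0, -0.9]
grip_width: 48.4
```

arm_command(deltas=[[114,2.5,0,-2.2,0],[114,2.5,0,-2.2,0],[114,2.5,0,-2.2,0],[114,1.5,0,-1.5,0],[114,0,0,0,4],[114,0,0,0,7],[114,0,0,0,7],[114,0,0,0,7]])

```text
clock: 2.15
tool_pos: [508.9, 46.4, 222.3]
orientation: [[0.763, -0.001, 0.646], [-0.646, -0.0, 0.763], [-0.001, -1.0, -0.001]]
wrist_force: [-0.2, 0.2, 0.6]
grip_width: 48.2
```

arm_command(deltas=[[114,0,0,0,7],[114,0,0.5,0,7],[114,0,0.5,0,7],[114,0,0.5,0,7],[114,0,0.5,0,7],[114,0,0,0,7],[114,0,0,0,7],[114,0,0,0,7]])

```text
clock: 2.82
tool_pos: [508.7, 46.8, 202.3]
orientation: [[-0.109, -0.001, 0.994], [-0.994, -0.0, -0.109], [0.0, -1.0, -0.001]]
wrist_force: [0.0, 0.6, -0.0]
grip_width: 48.8
```

arm_command(deltas=[[114,0,0,0,2],[114,0,0,0,0],[114,0,0,0,0]])

```text
clock: 3.07
tool_pos: [508.9, 46.8, 202.5]
orientation: [[-0.136, -0.0, 0.991], [-0.991, -0.0, -0.136], [0.0, -1.0, -0.0]]
wrist_force: [0.4, 0.5, -0.3]
grip_width: 48.3
```

```bash
python3 - <<'E'
from h import *
import pickle
s=read_state();cv2.imwrite('pics/w1.png',grab_frame('wrist')[:,:,::-1]);pickle.dump(s,open('w1.pkl','wb'));print(s)
E
```

```text
{'clock': 3.0667, 'joint_pos': array([-2.49320029e+00,  1.44575028e+01,  9.88134346e+01, -6.23245739e-03,
        6.67506954e+01,  5.30458385e+00]), 'dq': array([ 0.00658647, -0.05746316, -0.08590436,  0.00229516,  0.02696383,
       -0.36637126]), 'joint_torque': array([-5.16739834e-03, -4.25255692e+01, -2.51766765e+01,  6.80060056e-02,
        7.87391706e-03,  1.53003400e-01]), 'tool_pos': array([508.93790457,  46.76693952, 202.5256888 ]), 'orientation': array([[-1.35634671e-01, -3.81551612e-04,  9.90758846e-01],
       [-9.90758910e-01, -8.34249440e-05, -1.35634712e-01],
       [ 1.34405644e-04, -9.99999924e-01, -3.66710345e-04]]), 'wrist_force': array([ 0.39430971,  0.49701923, -0.29604428]), 'moment': array([-0.07517497,  0.08717722, -0.01092856]), 'grip_width': 48.34719779983561}
```

View pics/w1.png

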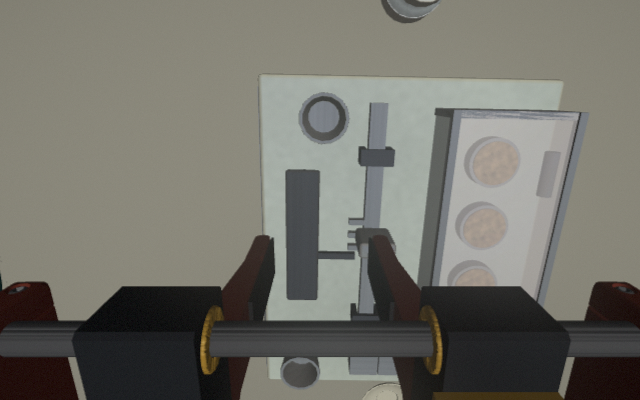

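The wrist view shows the catch at x 286–319, y 170–300, and the knob at about (375,240), partly behind the right finger. Cup_a is at (324,118), cup_b at (300,372) and the y+94 guide at (376,157).

```bash
python3 - <<'E'
from h import *
import pickle
s=pickle.load(open('w1.pkl','rb'));cm=cam('wrist',s)
im=cv2.imread('pics/w1.png');g=cv2.cvtColor(im,6)
sub=g[155:310,278:326]; print(g[200,280:326:2],g[160:176,300],g[290:306,300])
m=(sub<75).astype(np.uint8)
n,l,st,c=cv2.connectedComponentsWithStats(m);i=1+np.argmax(st[1:,4])
m=cv2.morphologyEx((l==i).astype(np.uint8),cv2.MORPH_OPEN,np.ones((9,9)))
pts=np.argwhere(m)[:,::-1].astype(np.float32)+[278,155]
r=cv2.minAreaRect(pts.astype(np.float32));print(r)
b=cv2.boxPoints(r);P=ray(cm,b,94);print(P.round(1),P.mean(0))
print('tips',proj(cm,s['tool_pos']+np.array([[0,0,0]])))
cv2.imwrite('pics/w1z.png',cv2.resize(im[140:320,260:420],None,fx=3.3,fy=3.3,interpolation=2))
# compare deck left edge/corners
print(ray(cm,[[262,75],[561,83],[268,378]],60).round(1))
E
```

```text
[170 169 171  75  76  79  75  75  76  77  76  77  77  78  78  77  76  77
  77  71 172 172 170] [170 172 172 172 170 170 170 170 170 119  76  77  79  78  76  77] [ 70  71  73  68  69  68  70  71  71  84 155 163 164 163 163 163]
((301.5, 278.5), (41.0, 29.0), 90.0)
[[472.1  -5.2  94. ]
 [497.1  -8.6  94. ]
 [491.3 -49.   94. ]
 [465.4 -45.5  94. ]] [481.45297525 -27.07128769  94.        ]
tips [[320.59118991 254.42562734]]
[[ 473.   147.8   60. ]
 [ 720.9  107.3   60. ]
 [ 421.3 -162.5   60. ]]
```

View pics/w1z.png

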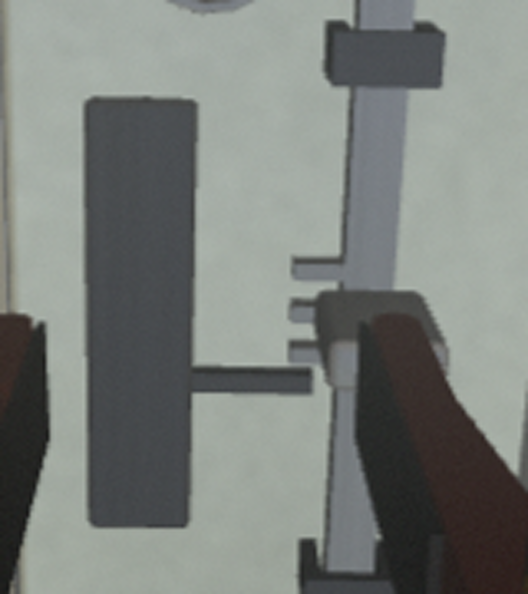

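```bash
python3 - <<'E'
from h import *
import pickle
s=pickle.load(open('w1.pkl','rb'));cm=cam('wrist',s)
im=cv2.imread('pics/w1.png');g=cv2.cvtColor(im,6)
m=np.zeros_like(g);m[155:310,278:326]=g[155:310,278:326]<110
m=cv2.morphologyEx(m,cv2.MORPH_OPEN,np.ones((11,11)))
n,l,st,c=cv2.connectedComponentsWithStats(m);i=1+np.argmax(st[1:,4])
pts=np.argwhere(l==i)[:,::-1].astype(np.float32)
r=cv2.minAreaRect(pts);print(r,st[i])
b=cv2.boxPoints(r);P=ray(cm,b,94);print(P.round(1),P.mean(0))
c=P.mean(0)
e=[np.linalg.norm(P[k]-P[k-1]) for k in range(4)];print(e)
k=np.argmax(e);d=P[k]-P[k-1];d*=np.sign(d[1]);yaw=np.degrees(np.arctan2(-d[0],d[1]));print('yaw',yaw)
for yw in (yaw,-7.7):
  a=np.radians(yw);R=np.array([[np.cos(a),-np.sin(a),0],[np.sin(a),np.cos(a),0],[0,0,1]])
  U=c-R@[-90,25,94];print('unit',U)
  f=lambda p:proj(cm,U+(R@np.array(p,float).T).T).round(0).tolist()
  print('deck corners',f([[-130,160,60],[130,160,60],[-130,-160,60]]))
  print('knobtop +y edge',f([[-43,32,112],[-13,32,112],[-43,18,112],[-13,18,112]]),'base',f([[-43,32,74],[-43,18,74]]))
  print('guide94 top',f([[-40,94,81],[-16,94,81]]))
E
```

```text
((302.5, 234.5), (129.0, 33.0), 90.0) [ 286  170   34  130 4172]
[[484.1  71.8  94. ]
 [510.4  68.2  94. ]
 [494.  -49.4  94. ]
 [464.5 -45.4  94. ]] [488.23111256  11.33370315  94.        ]
[np.float64(118.84092381842122), np.float64(26.51660319813693), np.float64(118.76818704577653), np.float64(29.8233842222584)]
yaw -9.504128890889172
unit [572.86777903 -28.18382067   0.        ]
deck corners [[259.0, 71.0], [569.0, 81.0], [266.0, 380.0]]
knobtop +y edge [[360.0, 241.0], [398.0, 242.0], [359.0, 257.0], [396.0, 258.0]] base [[356.0, 224.0], [355.0, 238.0]]
guide94 top [[365.0, 157.0], [393.0, 158.0]]
unit [574.0699459  -25.49963353   0.        ]
deck corners [[254.0, 73.0], [566.0, 72.0], [271.0, 381.0]]
knobtop +y edge [[360.0, 239.0], [398.0, 239.0], [360.0, 255.0], [397.0, 255.0]] base [[356.0, 222.0], [355.0, 237.0]]
guide94 top [[362.0, 155.0], [391.0, 155.0]]
```

arm_command(deltas=[[114,0.7,0,0.75,0],[114,0.7,0,0.75,1.6],[114,0,1.5,0,0],[114,0,2.5,0,0],[114,0,2.5,0,0],[114,0,1.2,0,0],[114,0,0,0,0],[114,0,0,0,0]])

```text
clock: 3.78
tool_pos: [522.3, 30.2, 125.2]
orientation: [[-0.166, -0.001, 0.986], [-0.986, -0.0, -0.166], [0.0, -1.0, -0.001]]
wrist_force: [-0.1, 0.1, 0.1]
grip_width: 48.7
```

```bash
python3 - <<'E'
from h import *
import pickle
s=read_state();cv2.imwrite('pics/w2.png',grab_frame('wrist')[:,:,::-1]);pickle.dump(s,open('w2.pkl','wb'));print(s['tool_pos'],s['orientation'],s['wrist_force'],s['clock'])
cv2.imwrite('pics/s2.png',cv2.resize(grab_frame('scene')[140:280,230:400,::-1],None,fx=4,fy=4,interpolation=2))
E
```

```text
[522.26130355  30.16573732 125.23874017] [[-1.65782252e-01 -1.27021230e-03  9.86161565e-01]
 [-9.86162312e-01 -1.64616922e-04 -1.65782590e-01]
 [ 3.72917965e-04 -9.99999180e-01 -1.22534493e-03]] [-0.0810106   0.11237031  0.07574126] 3.7833
```

View pics/w2.png

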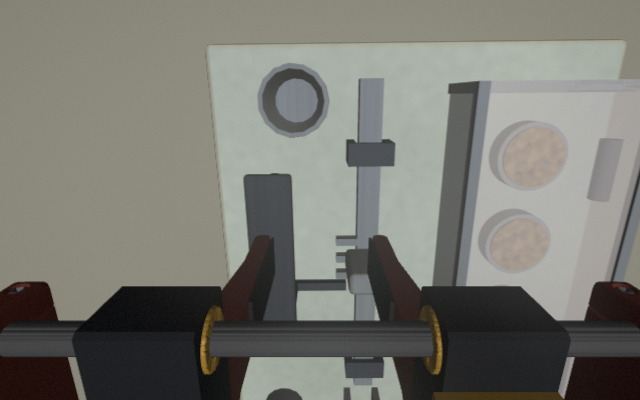

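View pics/s2.png

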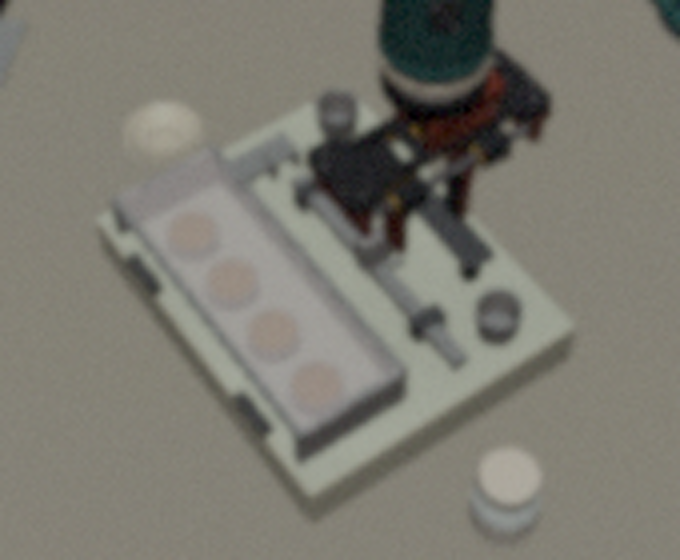

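Now the catch's +y end is at (245..291,175), the deck corner at (208,45), and the knob's light top face at about (348,263)–(350,293). I check the pose from these.

```bash
python3 - <<'E'
from h import *
import pickle
s=pickle.load(open('w2.pkl','rb'));cm=cam('wrist',s)
im=cv2.imread('pics/w2.png');g=cv2.cvtColor(im,6)
row=g[195,230:310].astype(int);dd=np.diff(row);print(230+np.argmin(dd),230+np.argmax(dd))
col=g[160:190,265].astype(int);print(col)
a=np.radians(-9.45);R=np.array([[np.cos(a),-np.sin(a),0],[np.sin(a),np.cos(a),0],[0,0,1]])
U=np.array([572,-28,0.])
loc=lambda P:((P-U)@R).round(1)
x0,x1=230+np.argmin(dd)+.5,230+np.argmax(dd)+.5
print('catch',loc(ray(cm,[[x0,195],[x1,195],[265,174.5]],94)))
print('deck',loc(ray(cm,[[208,45],[623,41]],60)),'tcp',loc(s['tool_pos']))
print('knob top',loc(ray(cm,[[348,263],[348,293]],112)))
t=s['orientation'][:,2]
print('tips',proj(cm,s['tool_pos']+np.array([k*t for k in(-24,-38,24,38)])))
cv2.imwrite('pics/w2z.png',cv2.resize(im[160:320,220:430],None,fx=3.6,fy=3.6,interpolation=2))
E
```

```text
244 291
[176 175 174 176 175 174 174 175 174 174 172 174 173 174  95  67  75  78
  78  78  79  78  77  78  79  79  77  76  79  76]
catch [[-103.3   72.3   94. ]
 [ -75.7   72.2   94. ]
 [ -90.7   84.6   94. ]]
deck [[-127.2  157.7   60. ]
 [ 124.8  159.3   60. ]] tcp [-58.6  49.2 125.2]
knob top [[-43.2  37.4 112. ]
 [-42.8  18.1 112. ]]
tips [[274.30750561 254.42686563]
 [247.32766771 254.42380178]
 [366.85053637 254.43737488]
 [393.8541395  254.44044143]]
```

View pics/w2z.png

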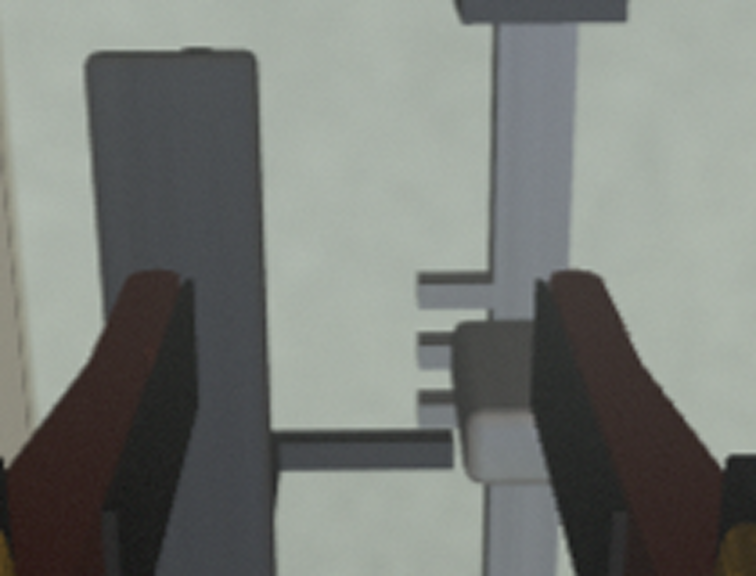

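The pose agrees within about 1 mm. The knob's +y face is at y≈31 and the finger's leading edge at ≈39. Next I press the catch down.

arm_command(deltas=[[114,0,1.0,0,0],[114,0,1.2,0,0],[114,0,0.7,0,0],[114,0,0.4,0,0],[114,0,0.3,0,0],[114,0,0.3,0,0],[114,0,0,0,0],[114,0,0,0,0]])

```text
clock: 4.55
tool_pos: [522.1, 30.8, 87.1]
orientation: [[-0.165, 0.0, 0.986], [-0.986, -0.0, -0.165], [0.0, -1.0, 0.0]]
wrist_force: [-2.0, 0.5, 6.1]
grip_width: 48.5
```

```bash
python3 - <<'E'
from h import *
s=read_state();cv2.imwrite('pics/w3.png',grab_frame('wrist')[:,:,::-1]);print(s['tool_pos'],s['wrist_force'],s['moment'],s['grip_width'],s['clock'])
E
```

```text
[522.0866087   30.84216294  87.08664599] [-2.02326867  0.5231469   6.13574076] [-0.0519715   0.56518219 -0.07116985] 48.47141469631953 4.55
```

View pics/w3.png

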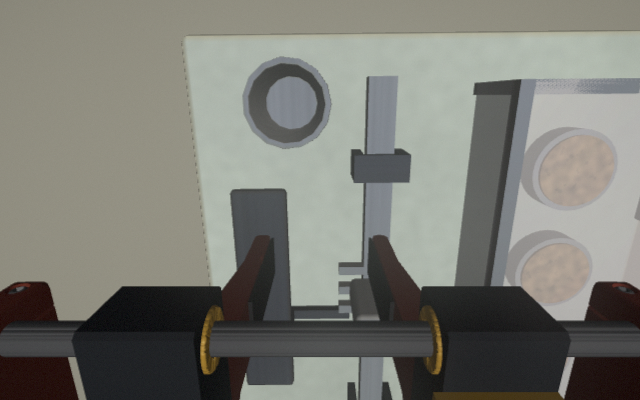

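The catch is about 7 mm down at 6 N, with the knob clear of the finger. I press a little more, onto the stop.

arm_command(deltas=[[114,0,0.15,0,0],[114,0,0.1,0,0],[114,0,0,0,0],[114,0,0,0,0]])

```text
clock: 4.93
tool_pos: [522.3, 30.9, 85.8]
orientation: [[-0.165, 0.001, 0.986], [-0.986, -0.0, -0.165], [-0.0, -1.0, 0.001]]
wrist_force: [-4.2, 0.6, 15.9]
grip_width: 48.7
```

The catch is on its stop at 16 N. Now I slide along the unit's -y and push the knob.

arm_command(deltas=[[114,0.4,0,0,0],[114,0.4,0,0,0],[114,0.4,0,0,0],[114,0.4,0,0,0],[114,0,0,0,0]])

```text
clock: 5.35
tool_pos: [521.3, 17.1, 86.2]
orientation: [[-0.167, 0.004, 0.986], [-0.986, 0.004, -0.167], [-0.005, -1.0, 0.003]]
wrist_force: [-0.5, 10.2, 15.3]
grip_width: 48.7
```

arm_command(deltas=[[114,0.4,0,0,0],[114,0.4,0,0,0],[114,0.4,0,0,0],[114,0.4,0,0,0],[114,0.4,0,0,0]])

```text
clock: 5.77
tool_pos: [518.3, -1.6, 86.2]
orientation: [[-0.168, 0.005, 0.986], [-0.986, 0.005, -0.168], [-0.006, -1.0, 0.004]]
wrist_force: [1.9, 15.4, 16.1]
grip_width: 48.6
```

```bash
python3 - <<'E'
from h import *
s=read_state();cv2.imwrite('pics/w4.png',grab_frame('wrist')[:,:,::-1]);print(s['tool_pos'],s['wrist_force'],s['moment'],s['grip_width'],s['clock'])
E
```

```text
[518.28535463  -1.63716056  86.16085681] [ 1.88022985 15.43046683 16.08358847] [ 2.66635035  0.39861417 -0.30245648] 48.58428260785405 5.7667
```

View pics/w4.png

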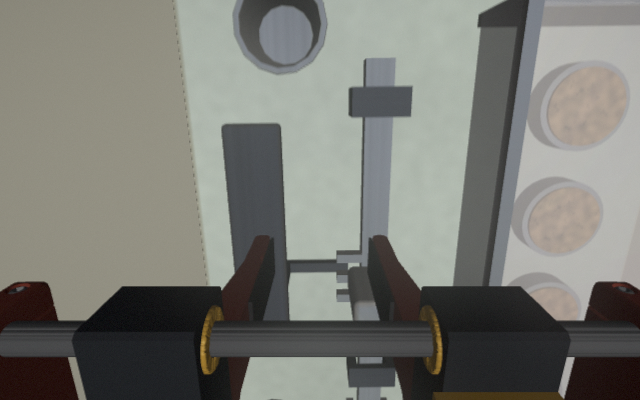

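The bolt moves with the finger, about 24 mm so far, and the catch is still on its stop. I continue.

arm_command(deltas=[[114,0.4,0,0,0],[114,0.4,0,0,0],[114,0.4,0,0,0],[114,0.4,0,0,0],[114,0,0,0,0]])

```text
clock: 6.23
tool_pos: [515.7, -18.3, 86.2]
orientation: [[-0.167, 0.005, 0.986], [-0.986, 0.004, -0.167], [-0.005, -1.0, 0.004]]
wrist_force: [2.1, 11.0, 15.5]
grip_width: 48.6
```

arm_command(deltas=[[114,0.3,0,0,0],[114,0.2,0,0,0],[114,0.2,0,0,0],[114,0,0,0,0]])

```text
clock: 6.57
tool_pos: [515.3, -20.5, 86.3]
orientation: [[-0.168, 0.006, 0.986], [-0.986, 0.011, -0.168], [-0.012, -1.0, 0.004]]
wrist_force: [5.0, 34.1, 15.1]
grip_width: 48.6
```

```bash
python3 - <<'E'
from h import *
s=read_state();cv2.imwrite('pics/w5.png',grab_frame('wrist')[:,:,::-1]);print(s['tool_pos'],s['wrist_force'],s['grip_width'],s['clock'])
import pickle;pickle.dump(s,open('w5.pkl','wb'))
E
```

```text
[515.30967167 -20.49443616  86.28834819] [ 5.03543102 34.10604249 15.12782578] 48.55406171457306 6.5667
```

View pics/w5.png

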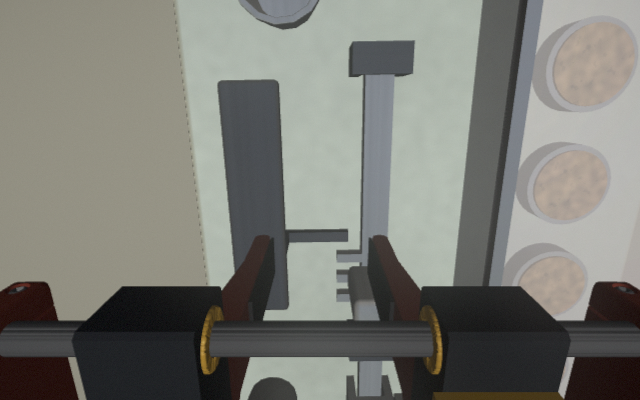

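The pawl at row 236 is past all three teeth (256, 276, 296), and the side force rose to 34 N, so the bolt is on its stop. I relax the push, then lift straight up.

arm_command(deltas=[[114,-0.3,0,0,0],[114,-0.2,0,0,0],[114,0,0,0,0],[114,0,-0.4,0,0],[114,0,-0.8,0,0],[114,0,-1.0,0,0],[114,0,0,0,0]])

```text
clock: 7.2
tool_pos: [513.0, -20.1, 107.0]
orientation: [[-0.165, 0.0, 0.986], [-0.986, 0.003, -0.165], [-0.003, -1.0, -0.001]]
wrist_force: [-1.0, 9.8, 6.1]
grip_width: 48.5
```

arm_command(deltas=[[114,-0.3,-1,0,0],[114,-0.3,-2,0,0],[114,0,-2.5,0,0],[114,0,-2.5,0,0],[114,0,-2,0,0],[114,0,0,0,0],[114,0,0,0,0]])

```text
clock: 7.78
tool_pos: [515.2, -16.8, 207.5]
orientation: [[-0.165, 0.003, 0.986], [-0.986, -0.001, -0.165], [0.0, -1.0, 0.004]]
wrist_force: [-0.3, -0.3, -1.0]
grip_width: 48.5
```

```bash
python3 - <<'E'
from h import *
import pickle
s=read_state();im=grab_frame('wrist')[:,:,::-1];cv2.imwrite('pics/w6.png',im);print(s['tool_pos'],s['wrist_force'],s['clock'])
t=grab_frame('top')[:,:,::-1];cv2.imwrite('pics/t6.png',t)
cm=cam('wrist',s);pickle.dump(s,open('w6.pkl','wb'))
E
```

```text
[515.22982351 -16.75880159 207.54364057] [-0.29567478 -0.32013535 -1.03954102] 7.7833
```

View pics/w6.png

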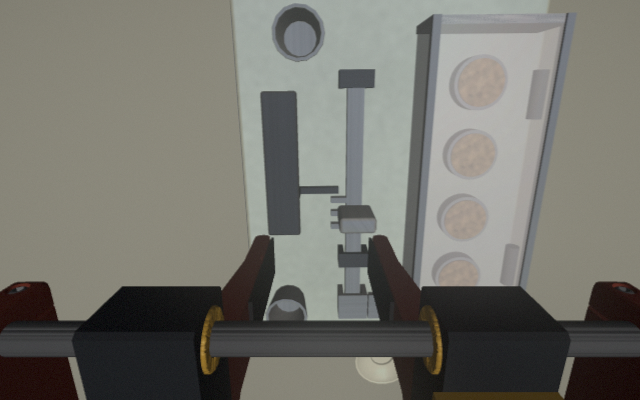

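View pics/t6.png

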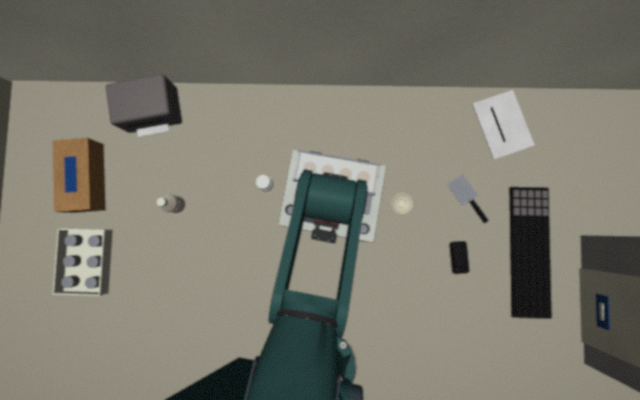

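The pawl (row 189) sits just behind the last tooth (row 199), the knob is at (356,218), and the bystanders look unmoved. I check this numerically.

```bash
python3 - <<'E'
from h import *
import pickle
s=pickle.load(open('w6.pkl','rb'));cm=cam('wrist',s)
im=cv2.imread('pics/w6.png');g=cv2.cvtColor(im,6).astype(float)
a=np.radians(-9.45);R=np.array([[np.cos(a),-np.sin(a),0],[np.sin(a),np.cos(a),0],[0,0,1]]);U=np.array([572,-28,0.])
loc=lambda P:((P-U)@R).round(1)
def edges(v,o):
    d=np.diff(v);i=np.argsort(-abs(d))[:4];return sorted((int(o+k),int(d[k])) for k in i)
print('catch col280',edges(g[80:250,280],80));print('catch row150',edges(g[150,250:320],250))
print('knob col365',edges(g[195:245,365],195),'row 225',edges(g[225,330:385],330))
print('knob pred top at 45:',proj(cm,U+(R@np.array([[-43,-13,112],[-13,-13,112],[-13,-27,112],[-43,-27,112]],float).T).T).round(1).tolist())
for z in(86,94): print('catch pred',z,proj(cm,U+(R@np.array([[-90,85,z],[-90,-35,z],[-104,25,z],[-76,25,z]],float).T).T).round(1).tolist())
A=cv2.imread('pics/top0.png');B=cv2.imread('pics/t6.png')
d=cv2.absdiff(A,B).max(2)
for n,(x,y) in dict(jar=(264,183),dish=(402,204),bottle=(170,203),spat=(467,197),mouse=(459,257)).items(): print(n,d[y-14:y+14,x-14:x+14].max())
E
```

```text
catch col280 [(90, -70), (91, -24), (234, 80), (235, 16)]
catch row150 [(262, -46), (263, -47), (297, 58), (298, 33)]
knob col365 [(204, -65), (217, 21), (232, 42), (243, -65)] row 225 [(330, -19), (338, -25), (375, 23), (376, 24)]
knob pred top at 45: [[339.0, 217.9], [376.6, 217.9], [375.8, 234.1], [338.7, 234.2]]
catch pred 86 [[279.3, 89.6], [284.2, 231.3], [265.2, 164.7], [298.6, 164.7]]
catch pred 94 [[278.2, 89.4], [283.3, 234.8], [263.7, 166.7], [298.0, 166.6]]
jar 18
dish 18
bottle 18
spat 22
mouse 26
```

The knob matches full travel and the catch matches the up position (edge at row 234.7, predicted 234.8). The bystanders on the bench show only image noise. I hand the job in.

```bash
python3 -c "
from station import *
print(job_done(), read_state()['clock'])"
```

```text
the job is handed in; nothing more can be done
the job is handed in; nothing more can be done
```

The cover looks locked, and I handed the job in at about 8 s of the 35 s allowed; no verdict was reported. One fingertip pressed the catch onto its stop (about 16 N) and held it there while the other pushed the knob home. The push ended at about 34 N on the end stop. I then eased off, lifted straight up and moved clear.

- **Bolt and catch:** in the last wrist picture the knob lies within about 1 mm of its fully home position. The catch's far edge is where it should be with the plate up, and the pawl sits behind the last tooth.
- **Robot:** it was clear of everything, about 95 mm above the knob, with wrist force near zero.
- **Bystanders:** the jar, dish, bottle, spatula and mouse showed only image noise between the first and last top views. I checked the two cups only by eye in the wrist pictures; both were still standing in place.
- **Failed checks:** no check failed. The only disagreements were 1–5 mm in the unit's outline, measured from its deck corners.

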